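# Walk the power supply round to the mounting rail

## Robot

A 6-joint arm with a two-finger parallel gripper is mounted at the origin on the work surface. World frame = base frame: x ahead of the robot, y to its left, z up, the work surface at z = 0. Lengths are in m, angles in rad, forces in N, time in s.
With the tool pointing down it reaches from about 0.35 to 0.8 m from the base axis. Payload 7.3 kg.
Tool frame: the origin (TCP) lies on the centre line of the jaws, within the pads' length; the fingertips stand 14 mm ahead of it and the grasp point (between the pads) lies 5 mm behind it; z points along the fingers, y is the direction in which the jaws open and shut (so a half turn about z gives the same grasp; the last joint's range is limited). The gripper opens to 85 mm and grips with 20 to 120 N. Pads are 22 mm wide; open, the fingers measure 114 mm over their backs; the gripper's body (76 mm by 85 mm) begins 54 mm behind the grasp point. The pads swing forward as they close: fully open they stand 13 mm farther back than shut.
Start: joints at [1.062, 0.342, 1.524, -0, 1.275, -0.146], TCP at [0.186, 0.491, 0.245] pointing down, gripper open.
Joint ranges: [-2.53, 2.53], [-0.77, 2.02], [0.04, 2.7], [-1, 4.14], [0.28, 2.66], [-3.11, 3.11]. Speed limits (rad/s): [2.57, 2.57, 3.14, 3.14, 3.14, 3.14].

## Interface

Orientations are given as a 3x3 rotation matrix whose columns are the frame's x, y, z axes.
In Python, from rig import * gives the robot as it stands. The module is installed in compiled form; this text tells all that it offers.
- The arm moves only by the shell command python3 -m creep 'ROWS' [FORCE]. ROWS is JSON, a list of rows, each a list of 3 entries, a list of its own where there are three numbers: the opening, from 0 (shut) to 1 (fully open), then the shift along the tool's x, y, z in mm, then the turn, a rotation vector about the tool's x, y, z in degrees. A call has 1 to 10 rows; each row is the pose to reach, as a shift and turn from the pose commanded when the call began, along the tool's axes at that moment; what a row does not reach only later rows make up. A row lasts 1/8 s, in which the tool goes at most 62.5 mm and 10.7 degrees, less where a joint would pass 70% of its speed; a pose out of reach is approached as far as the arm can. A call with a gripper value outside its range is refused whole. The fingers move at their own pace and stop on an object; FORCE is the grip in N (left out, the last holds). Time passes only in rows, so rows that repeat a pose let the fingers close. It gives the time, the measured TCP pose, the force and the opening at its end, in the units of the state.
- observe(): the state, without advancing time (a new reading comes with each control period).
- read_camera(name): name is "side" or "top"; returns (picture, depth): 384x512x3 uint8, red, green, blue; 384x512 float32, m along the optical axis (not along the pixel's ray), 0 where there is no reading.
- camera_model(name): a dict with "K" (3x3 intrinsics, pixels), "xyz" and "orientation" of the camera in the world. Camera axes: x right, y down, z forward; pixel columns grow to the right and rows downward; lengths in m; the calibration is good to about 2 mm. A picture is of the moment at which its call begins. camera_model takes no time and is no camera call.
- close_job(): hands the job in, once; it reports no verdict.
The state is a dict: "clock": time; "joint_positions": joint angles; "joint_velocities": joint speeds; "tau": joint torques, N m; "position": TCP position; "orientation": TCP orientation; "wrist_force": force on the tool from outside, world axes, zero at the start; "wrist_torque": the same for the moment, N m; "gripper_width": finger opening in m.
Only numpy, scipy, OpenCV 4.12 (cv2) and the standard library are available. Lean on these libraries where they do the work, as an engineer would, in place of code of your own. Each camera call takes 0.05 s, during which the arm holds its last target.

## Task

Walk the metal-cased power supply round on the spot, pushing alternate corners with the fingertips, until a long side squarely faces the aluminium angle rail, still well clear of it and its middle no more than 50 mm from where it stood, with the terminal end on the side where the terminal strip is. Then slide it up until this long side lies flush against the rail, its whole length within the rail's. Only push it along the board, never lift or tip it, and leave the fan, the multimeter and the screwdriver where they are.

Things in the scene. Friction and masses are not known exactly. Their poses are not given: they have to be found in the camera images.
- psu: switching power supply, aluminium box 160 long, 98 wide, 42 high, about 0.8 kg, loose; vents in its top. Origin: centre of its underside. x: along its length to the terminal end; y: across; z: up. Its last 18 mm (black row of screw terminals) are only 22 high. Slides with dry friction (4 to 12 N); pushed sideways near one end it swings about a point 50 mm past its middle.
- psu_terminals (a point): middle of the power supply's terminal end face, 80 mm from the middle of the case and 11 mm above its underside
- rail (a point): the fence: middle of the near face of the upright leg of a fixed aluminium angle rail, at the level of the board's top. The rail is 280 long, the upright leg 30 high, 3 thick. Axes: x level and square to the rail, pointing away from the robot, through the rail; y along the rail; z up. The power supply starts at negative x.
- board: plywood base board of the test rig, 390 x 540 x 9 thick, fixed, lying on the bench; everything else stands on its top, 9 mm above the bench. Origin: on the underside, 110 mm nearer the robot than the rail face; axes as the rail's; it spans x from -175 to +215 mm and y from -270 to +270 mm.
- strip: terminal strip: row of grey clamp terminals on a short steel rail, 130 long (along board x), 44 wide, 47 high, fixed on the board beyond one end of the angle rail, 220 mm to the left or right of the rail's middle. Origin: centre of its underside, on the board.
- motor: gear motor on a steel bracket, about 100 long, 50 wide, 52 high, fixed on the board beyond the other end of the angle rail. Origin: centre of the bracket's underside.
- fan: bystander: black square cooling fan standing loose on edge, 60 x 60, 25 thick (x). Origin: centre of its underside. To be left alone.
- meter: bystander: grey handheld multimeter lying loose, 140 long (x), 72 wide, 34 thick. Origin: centre of its underside. To be left alone.
- screwdriver: bystander: screwdriver, 180 long, lying loose behind the rail. To be left alone.
Things that resemble listed ones, but are neither listed nor needed, are in the scene too. Leave any blue, brown or orange look-alike of the psu alone.

How it is judged:
By the outcome, as a careful person would: the job done as asked, in the order asked, and still so for the second after the job is handed in, with the robot touching nothing.
It also fails if it takes over 72 s, if anything falls off the work surface, if the arm or the gripper's body presses on something with over 40 N, if the wrist force passes 120 N, or if a joint passes its speed limit or range.

## Working session

There is one attempt and no reset: what is moved stays moved. The work goes in short steps, Python scripts to look and compute and a shell command to move; the robot and the scene stay as the last step left them, time stands still between calls to the robot, and variables do not carry over. Pictures are saved under pics/ and viewed, and the job is handed in when it is done.

```bash
mkdir -p pics
python3 - <<'E'
from rig import *
import cv2,numpy as np
for n in("top","side"):
    p,d=read_camera(n); cv2.imwrite(f"pics/{n}0.png",p[:,:,::-1]); np.savez(f"{n}0.npz",p=p,d=d)
    m=camera_model(n); print(n,m)
s=observe();print(s['clock'],s['position'],s['orientation'],s['gripper_width'])
E
```

```text
top {'K': array([[355.7968458 ,   0.        , 253.94600352],
       [  0.        , 355.7968458 , 189.12105165],
       [  0.        ,   0.        ,   1.        ]]), 'xyz': array([ 0.38013286, -0.00319962,  1.11744925]), 'orientation': array([[ 0.0255007 , -0.98556129,  0.16738775],
       [-0.99950354, -0.02203709,  0.02251742],
       [-0.01850356, -0.16787886, -0.98563396]])}
side {'K': array([[414.57928757,   0.        , 252.67561174],
       [  0.        , 414.57928757, 189.28783815],
       [  0.        ,   0.        ,   1.        ]]), 'xyz': array([ 0.04468215, -0.75789659,  0.90196614]), 'orientation': array([[ 0.81388672, -0.39886523,  0.42248661],
       [-0.58099531, -0.55152231,  0.59855458],
       [-0.00573181, -0.73261836, -0.68061551]])}
0.1 [0.18613941 0.490537   0.24470198] [[-9.34886996e-01  3.54944883e-01 -6.59098513e-04]
 [ 3.54945441e-01  9.34886261e-01 -1.18882181e-03]
 [ 1.94215927e-04 -1.34535806e-03 -9.99999076e-01]] 0.08500855205103132
```

View pics/top0.png

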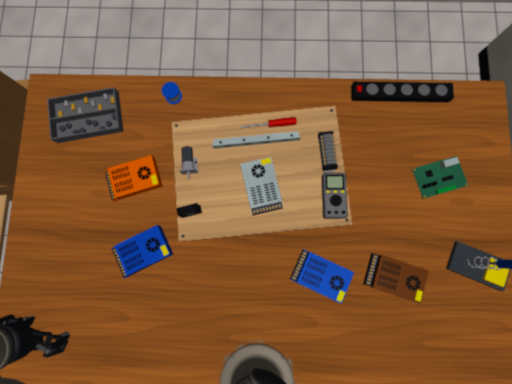

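View pics/side0.png

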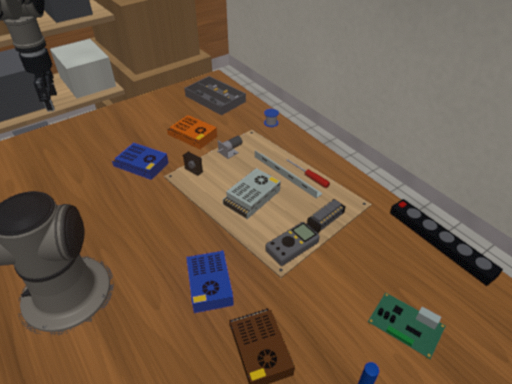

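The silver PSU sits at about (262,186) with its terminals toward the robot (bottom). The rail is at (256,139) and the strip is on the right at (327,150). The fan is at (189,210) and the meter at (335,195). Next I measure them.

```bash
cat > h.py <<'E'
import numpy as np,cv2
from rig import *
def ray(n,uv,z):
    m=camera_model(n);K=m['K'];R=np.array(m['orientation']);c=np.array(m['xyz'])
    uv=np.atleast_2d(np.asarray(uv,float))
    d=np.c_[(uv[:,0]-K[0,2])/K[0,0],(uv[:,1]-K[1,2])/K[1,1],np.ones(len(uv))]@R.T
    return c+d*((z-c[2])/d[:,2])[:,None]
def cloud(n,d):
    m=camera_model(n);K=m['K'];R=np.array(m['orientation']);c=np.array(m['xyz'])
    v,u=np.mgrid[:384,:512]
    P=np.stack([(u-K[0,2])/K[0,0]*d,(v-K[1,2])/K[1,1]*d,d],-1)
    return P@R.T+c
E
python3 - <<'E'
from h import *
z=np.load('top0.npz');p,d=z['p'],z['d']
cv2.imwrite('pics/topz.png',cv2.resize(p[95:245,165:360],None,fx=4,fy=4,interpolation=cv2.INTER_CUBIC)[:,:,::-1])
P=cloud('top',d)
for uv in [(262,186),(256,139),(200,225),(327,150),(335,210),(267,208)]: print(uv,P[uv[1],uv[0]].round(4))
z=np.load('side0.npz');p,d=z['p'],z['d']
cv2.imwrite('pics/sidez.png',cv2.resize(p[125:280,160:375],None,fx=3.7,fy=3.7,interpolation=cv2.INTER_CUBIC)[:,:,::-1])
E
```

```text
(262, 186) [ 0.5711 -0.0031  0.0526]
(256, 139) [0.7311 0.0195 0.0153]
(200, 225) [0.4513 0.1875 0.0078]
(327, 150) [ 0.6881 -0.2008  0.0532]
(335, 210) [ 0.5041 -0.225   0.0435]
(267, 208) [ 0.5072 -0.02    0.0279]
```

View pics/topz.png

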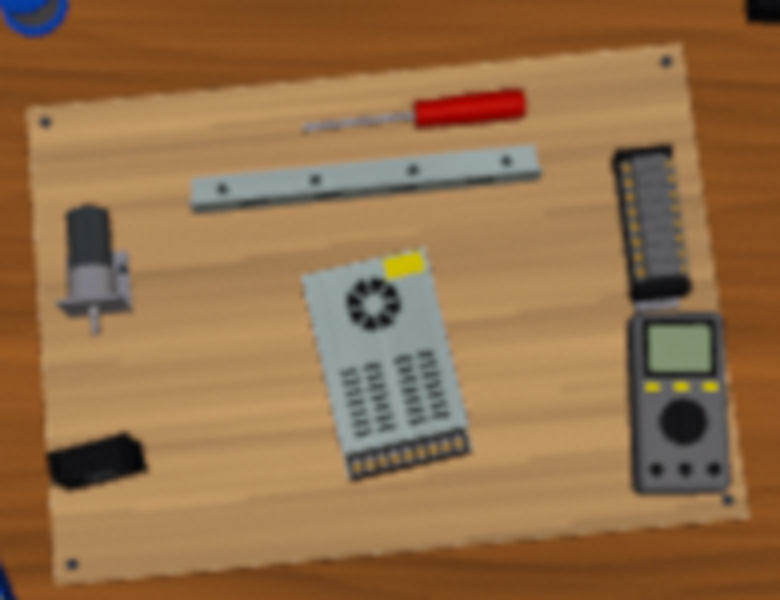

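View pics/sidez.png

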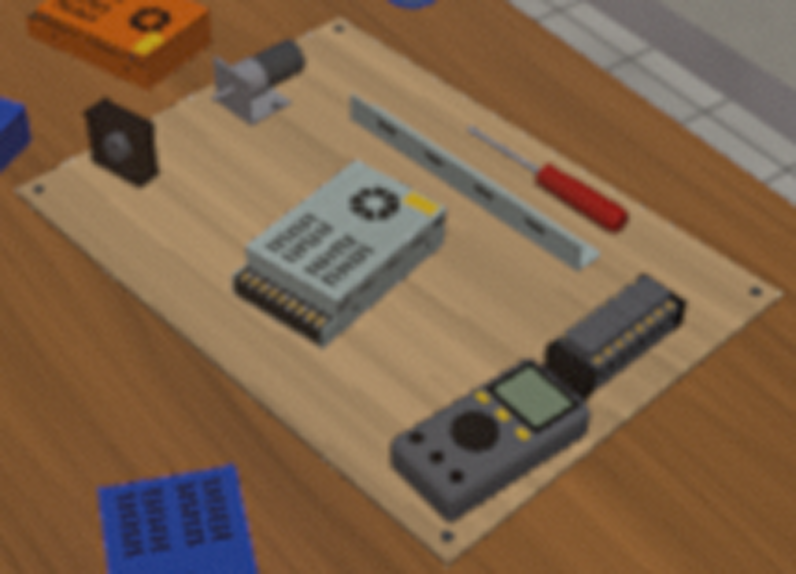

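Run:
```python
from h import *
z=np.load('top0.npz');P=cloud('top',z['d'])
for u in (230,250,280):
    for v in range(132,150): print(u,v,P[v,u].round(4),z['p'][v,u])
q=lambda a:np.array(a)/4+[165-.375,95-.375]
b=ray('top',q([(45,121),(666,62),(728,500),(72,565)]),.009);print('screws',b)
t=ray('top',q([(302,277),(427,247),(466,430),(345,457)]),.051);print('psu top',t)
e=ray('top',q([(352,480),(470,453)]),.009);print('term end bottom',e)
r=ray('top',q([(195,211),(540,179)]),.009);print('rail foot',r, np.linalg.norm(r[1]-r[0]))
r=ray('top',q([(190,181),(538,147)]),.039);print('rail top',r, np.linalg.norm(r[1]-r[0]))
f=ray('top',q([(52,488),(70,489),(147,468)]),.009);print('fan',f)
m=ray('top',q([(632,490),(722,493),(720,312),(630,315)]),.043);print('meter',m)
```

```text
230 132 [0.7552 0.1049 0.0087] [173 134  89]
230 133 [0.7505 0.1044 0.0126] [172 132  88]
230 134 [0.7493 0.1049 0.006 ] [171 132  88]
230 135 [0.7446 0.1044 0.0101] [172 133  88]
230 136 [0.7408 0.1041 0.0113] [177 138  95]
230 137 [0.7371 0.1039 0.0123] [172 148 117]
230 138 [0.7338 0.1038 0.0122] [153 154 146]
230 139 [0.7307 0.1037 0.0114] [145 156 155]
230 140 [0.7259 0.1032 0.0159] [146 159 158]
230 141 [0.7237 0.1034 0.0122] [147 160 160]
230 142 [0.72   0.1032 0.0133] [146 158 158]
230 143 [0.7169 0.1031 0.0126] [134 145 143]
230 144 [0.7055 0.1004 0.0393] [ 97 104 102]
230 145 [0.7058 0.1015 0.0273] [64 65 62]
230 146 [0.7038 0.1018 0.0231] [100  90  75]
230 147 [0.7036 0.1027 0.0124] [148 120  86]
230 148 [0.7018 0.103  0.0073] [177 138  92]
230 149 [0.697  0.1024 0.0121] [179 139  92]
250 132 [0.7551 0.0396 0.0128] [173 133  89]
250 133 [0.7526 0.0396 0.0102] [170 132  86]
250 134 [0.7495 0.0396 0.0092] [174 137  92]
250 135 [0.746  0.0394 0.0097] [170 146 116]
250 136 [0.7437 0.0395 0.0064] [152 154 145]
250 137 [0.7386 0.0392 0.0117] [147 158 156]
250 138 [0.7356 0.0391 
[... 1589 characters left out ...]
0.66494395 -0.0300131   0.051     ]
 [ 0.52328198 -0.06186946  0.051     ]
 [ 0.50068146  0.02887653  0.051     ]]
term end bottom [[ 0.48751882  0.02418801  0.009     ]
 [ 0.51085959 -0.06753365  0.009     ]]
rail foot [[ 0.70228153  0.15674366  0.009     ]
 [ 0.73461461 -0.12124892  0.009     ]] 0.2798665827100052
rail top [[ 0.71797133  0.15746443  0.039     ]
 [ 0.75122    -0.1163754   0.039     ]] 0.2758509123812402
fan [[0.47567367 0.25892831 0.009     ]
 [0.47522771 0.2447355  0.009     ]
 [0.49313313 0.1851339  0.009     ]]
meter [[ 0.48167932 -0.18771961  0.043     ]
 [ 0.48102763 -0.25513514  0.043     ]
 [ 0.62024775 -0.25601555  0.043     ]
 [ 0.61640883 -0.1871015   0.043     ]]
```

```bash
cat >> h.py <<'E'
O=np.array([.7185,.018]); TH=np.radians(6.7)
RX=np.array([np.cos(TH),np.sin(TH)]);RY=np.array([-np.sin(TH),np.cos(TH)])
def rail(p): p=np.atleast_2d(p)[:,:2]-O; return np.c_[p@RX,p@RY]*1000
def psu(ims,prev):
    "top face by depth+colour; prev = rough yaw deg (rail frame) of terminal end"
    out={}
    for n,(p,d) in ims.items():
        P=cloud(n,d); h=cv2.cvtColor(p,cv2.COLOR_RGB2HSV)
        m=(d>0)&(P[...,2]>.041)&(P[...,2]<.062)
        r=rail(P.reshape(-1,3)).reshape(384,512,2)
        m&=(r[...,0]>-260)&(r[...,0]<-8)&(abs(r[...,1])<140)&((h[...,1]<60)&(h[...,2]>105)|((h[...,0]>20)&(h[...,0]<35)&(h[...,1]>180)))
        m=cv2.morphologyEx(m.astype(np.uint8),cv2.MORPH_CLOSE,np.ones((7,7),np.uint8))
        k,l,st,_=cv2.connectedComponentsWithStats(m)
        if k<2: continue
        i=1+st[1:,4].argmax(); cs,_=cv2.findContours((l==i).astype(np.uint8),cv2.RETR_EXTERNAL,cv2.CHAIN_APPROX_NONE)
        c=max(cs,key=cv2.contourArea)[:,0].astype(np.float32)
        g=rail(ray(n,c,.051)).astype(np.float32)
        (cx,cy),(w,hh),a=cv2.minAreaRect(g)
        if w<hh: a+=90;w,hh=hh,w
        a=prev+((a-prev+90)%180-90)
        e=np.array([np.cos(np.radians(a)),np.sin(np.radians(a))])
        c0=np.array([cx,cy])+9*e
        print(n,'len %.0f wid %.0f yaw %.1f centre %s'%(w,hh,a,c0.round(1)))
        out[n]=(a,c0)
    return out
def look(tag,prev):
    ims={}
    for n in("top","side"):
        ims[n]=read_camera(n)
    z=[cv2.resize(ims['top'][0][95:245,165:360],None,fx=2,fy=2.1),cv2.resize(ims['side'][0][125:280,160:375],None,fx=1.87,fy=2.032)]
    z=[i[:315,:400] for i in z]; cv2.imwrite(f'pics/{tag}.png',np.hstack([cv2.resize(i,(400,315)) for i in z])[:,:,::-1])
    st();return psu(ims,prev)
def st():
    s=observe();R=np.array(s['orientation'])
    a=np.degrees(np.arctan2(R[1,1],R[0,1]))
    print('t %.2f tcp rail %s z %.1f  tool-y ang %.1f F %s w %.3f'%(s['clock'],rail(s['position'])[0].round(1),s['position'][2]*1000,a,np.round(s['wrist_force'],1),s['gripper_width']))
E
python3 - <<'E'
from h import *
ims={n:(np.load(n+'0.npz')['p'],np.load(n+'0.npz')['d']) for n in('top','side')}
psu(ims,187);st()
s=observe();R=np.array(s['orientation']);
# transit target: rail (-180,+75) z .12
t=np.r_[O+RX*-.190+RY*.06,.11];print(t,(R.T@(t-s['position'])*1000).round(0))
E
```

```text
top len 142 wid 97 yaw 187.8 centre [-145.3   -0.9]
side len 145 wid 100 yaw 188.0 centre [-146.8   -2.9]
t 0.10 tcp rail [-473.6  531.4] z 244.7  tool-y ang 69.2 F [-0.2  0.2 -0.1] w 0.085
[0.52279733 0.0554228  0.11      ] [-469. -287.  135.]
```

```bash
python3 -m creep '[[0,[-55,-34,0],[0,0,-5]],[0,[-110,-68,15],[0,0,-10]],[0,[-165,-102,30],[0,0,-15]],[0,[-220,-136,50],[0,0,-20]],[0,[-275,-170,70],[0,0,-24]],[0,[-330,-204,90],[0,0,-27.5]],[0,[-385,-238,110],[0,0,-27.5]],[0,[-440,-270,130],[0,0,-27.5]],[0,[-469,-287,135],[0,0,-27.5]],[0,[-469,-287,135],[0,0,-27.5]]]' 20
cat >> h.py <<'E'
def push(c,yaw,end,dth,s=60,hx=11,hy=14.5,pre=12,n=6,clr=0):
    """tool centre waypoints (rail mm). end=+1 terminal end. CCW by dth deg"""
    c=np.array(c,float);y=np.radians(yaw);e=np.array([np.cos(y),np.sin(y)])
    piv=c-end*50*e
    W=[]
    for k in range(n+1):
        a=np.radians(dth*k/n);R=np.array([[np.cos(a),-np.sin(a)],[np.sin(a),np.cos(a)]])
        ck=piv+R@(c-piv);ek=R@e;nk=np.array([-ek[1],ek[0]]) # left normal; CCW push at +end moves along +n
        m=-end*nk  # outward normal of pushed face
        sup=hx*abs(m[0])+hy*abs(m[1])
        P=ck+end*s*ek+m*(49+sup)
        if k==0: W.append(P+m*pre)
        W.append(P)
    print('centre after',ck.round(1),'yaw',yaw+dth)
    return np.array(W)
E
python3 - <<'E'
from h import *
st();s=observe();t0=rail(s['position'])[0]
W=push((-146,-2),187.9,1,21)
print(W.round(0));print('tool shifts xy\n',np.c_[-(W-t0)[:,0],(W-t0)[:,1]].round(0))
E
```

```text
clock: 1.35
position: [0.5243, 0.053, 0.1088]
orientation: [[-0.994, -0.112, -0.001], [-0.112, 0.994, -0.0], [0.001, -0.0, -1.0]]
wrist_force: [-0.4, 0.7, -0.4]
gripper_width: 0.0001
t 1.35 tcp rail [-188.8   57.4] z 108.8  tool-y ang 96.5 F [-0.4  0.7 -0.4] w 0.000
centre after [-140.2  -19.3] yaw 208.9
[[-216.   66.]
 [-214.   54.]
 [-217.   47.]
 [-220.   40.]
 [-222.   33.]
 [-223.   26.]
 [-225.   18.]
 [-225.   10.]]
tool shifts xy
 [[ 27.   9.]
 [ 26.  -3.]
 [ 28. -10.]
 [ 31. -17.]
 [ 33. -24.]
 [ 35. -32.]
 [ 36. -39.]
 [ 36. -47.]]
```

```bash
python3 -m creep '[[0,[27,18,20],[0,0,0]],[0,[27,18,60],[0,0,0]],[0,[27,18,60],[0,0,0]]]'
python3 - <<'E'
from h import *
p,d=read_camera('side');cv2.imwrite('pics/tip.png',cv2.resize(p[100:300,130:330],None,fx=3,fy=3)[:,:,::-1]);st()
E
```

```text
clock: 1.72
position: [0.4914, 0.0716, 0.0485]
orientation: [[-0.993, -0.118, -0.006], [-0.118, 0.993, 0.0], [0.006, 0.001, -1.0]]
wrist_force: [-0.7, -0.0, 0.5]
gripper_width: -0.0003
t 1.77 tcp rail [-217.6   79.4] z 50.1  tool-y ang 96.8 F [0.1 0.4 0.5] w -0.000
```

View pics/tip.png

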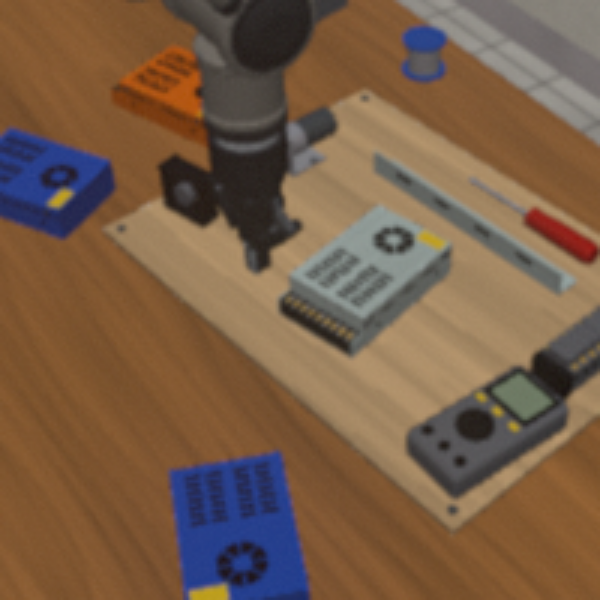

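Run:
```python
from h import *
m=camera_model('side');R=m['orientation'];c=m['xyz'];K=m['K']
for z in (.01,.02,.03,.036,.05):
    q=R.T@(np.array([.4914,.0716,z])-c);q=K@q/q[2];print(z,(q[:2]-[130,100])*3)
```

```text
0.01 [259.0404384  284.99889632]
0.02 [258.40795297 278.00150382]
0.03 [257.76873448 270.92962136]
0.036 [257.38192666 266.65024031]
0.05 [256.46966367 256.55757755]
```

```bash
python3 -m creep '[[0,[0,0,15],[0,0,0]],[0,[-2,-15,15],[0,0,0]],[0,[-3,-25,15],[0,0,0]],[0,[0,-32,15],[0,0,0]],[0,[3,-39,15],[0,0,0]],[0,[5,-46,15],[0,0,0]],[0,[6,-53,15],[0,0,0]],[0,[8,-61,15],[0,0,0]],[0,[8,-69,15],[0,0,0]],[0,[8,-69,15],[0,0,0]]]'
python3 - <<'E'
from h import *
look('a1',208)
E
```

```text
clock: 3.02
position: [0.4934, 0.001, 0.0353]
orientation: [[-0.993, -0.116, -0.001], [-0.116, 0.993, 0.0], [0.001, 0.0, -1.0]]
wrist_force: [-1.7, 1.5, 0.6]
gripper_width: 0.0001
t 3.12 tcp rail [-225.4    9.5] z 35.1  tool-y ang 96.7 F [-1.5  0.7  0.6] w -0.000
top len 137 wid 67 yaw 254.6 centre [-95.6 -19.3]
side len 154 wid 99 yaw 210.1 centre [-151.5  -21.8]
```

View pics/a1.png

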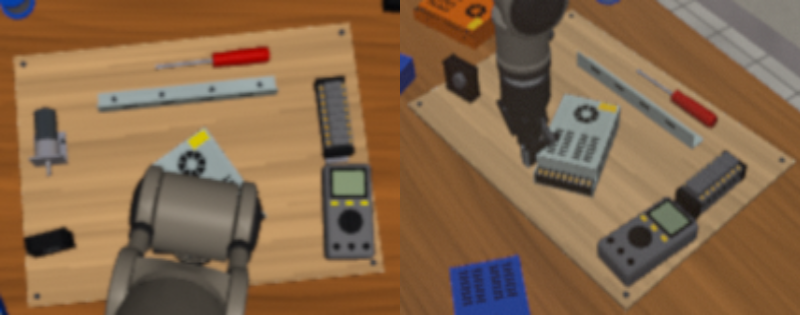

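Run:
```python
from h import *
W=push((-144,-20),209.5,-1,21,pre=18)
t0=np.array([-225.4,9.5])
print(W.round(0));print(np.c_[-(W-t0)[:,0],(W-t0)[:,1]].round(0))
```

```text
centre after [-155.7   -6. ] yaw 230.5
[[-50. -64.]
 [-59. -49.]
 [-59. -41.]
 [-59. -33.]
 [-60. -25.]
 [-62. -18.]
 [-64. -10.]
 [-66.  -2.]]
[[-175.  -74.]
 [-167.  -58.]
 [-167.  -51.]
 [-166.  -43.]
 [-165.  -35.]
 [-164.  -27.]
 [-162.  -19.]
 [-159.  -12.]]
```

```bash
python3 -m creep '[[0,[2,12,0],[0,0,0]],[0,[0,14,-55],[0,0,0]],[0,[-55,-14,-55],[0,0,0]],[0,[-110,-40,-55],[0,0,0]],[0,[-165,-66,-55],[0,0,0]],[0,[-175,-74,-50],[0,0,0]],[0,[-175,-74,-50],[0,0,0]]]'
python3 - <<'E'
from h import *
look('a2',208)
E
```

```text
clock: 4.0
position: [0.6758, -0.0513, 0.0837]
orientation: [[-0.993, -0.117, -0.003], [-0.117, 0.993, 0.0], [0.002, 0.001, -1.0]]
wrist_force: [-0.5, 0.0, -0.2]
gripper_width: -0.0006
t 4.10 tcp rail [-51.1 -63.2] z 84.8  tool-y ang 96.7 F [ 0.2 -0.3  0.6] w 0.000
top len 7 wid 1 yaw 148.9 centre [-109.    66.3]
side len 152 wid 99 yaw 210.1 centre [-150.7  -21.4]
```

View pics/a2.png

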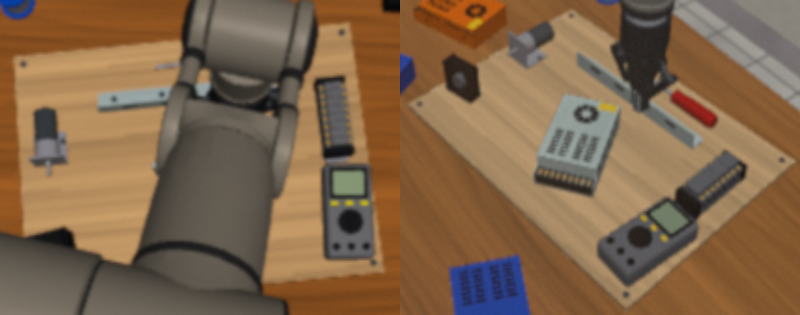

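```bash
python3 -m creep '[[0,[0,0,30],[0,0,0]],[0,[0,0,50],[0,0,0]],[0,[9,14,50],[0,0,0]],[0,[10,22,50],[0,0,0]],[0,[10,30,50],[0,0,0]],[0,[11,38,50],[0,0,0]],[0,[13,46,50],[0,0,0]],[0,[15,54,50],[0,0,0]],[0,[17,62,50],[0,0,0]],[0,[17,62,50],[0,0,0]]]'
python3 - <<'E'
from h import *
look('a3',230)
E
```

```text
clock: 5.35
position: [0.6521, 0.0089, 0.0355]
orientation: [[-0.993, -0.118, -0.0], [-0.118, 0.993, 0.001], [0.0, 0.001, -1.0]]
wrist_force: [0.7, 0.7, -0.5]
gripper_width: -0.0004
t 5.45 tcp rail [-67.2  -1.7] z 35.2  tool-y ang 96.7 F [-0.5 -0.3  0. ] w -0.000
top len 83 wid 26 yaw 156.9 centre [-186.5  -52.2]
side len 153 wid 99 yaw 229.9 centre [-155.6   -9.3]
```

View pics/a3.png

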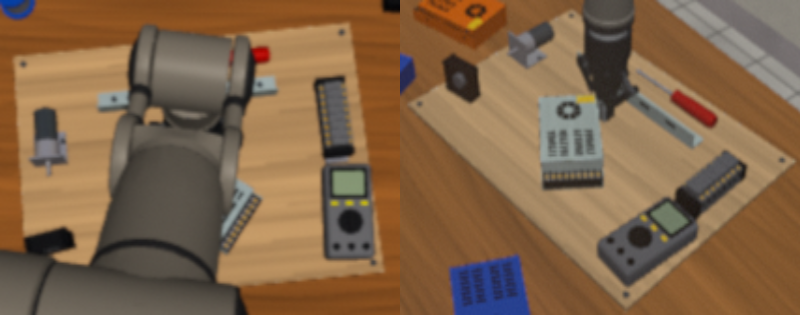

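Run:
```python
from h import *
W=push((-153,-6),230,1,20,pre=20)
t0=np.array([-67.2,-1.7])
print(W.round(0));print(np.c_[-(W-t0)[:,0],(W-t0)[:,1]].round(0))
```

```text
centre after [-138.   -14.7] yaw 250
[[-258.    4.]
 [-243.   -9.]
 [-240.  -16.]
 [-237.  -23.]
 [-233.  -30.]
 [-229.  -37.]
 [-224.  -43.]
 [-219.  -49.]]
[[191.   5.]
 [175.  -7.]
 [173. -15.]
 [169. -22.]
 [166. -28.]
 [161. -35.]
 [157. -41.]
 [152. -47.]]
```

```bash
python3 -m creep '[[0,[-8,-10,0],[0,0,0]],[0,[-8,-10,-55],[0,0,0]],[0,[40,-5,-55],[0,0,0]],[0,[95,0,-55],[0,0,0]],[0,[150,5,-55],[0,0,0]],[0,[191,5,-50],[0,0,0]],[0,[191,5,-20],[0,0,0]],[0,[191,5,0],[0,0,0]],[0,[191,5,0],[0,0,0]]]'
python3 - <<'E'
from h import *
look('a4',230)
E
```

```text
clock: 6.58
position: [0.4617, -0.0098, 0.0343]
orientation: [[-0.993, -0.116, -0.003], [-0.116, 0.993, 0.001], [0.003, 0.001, -1.0]]
wrist_force: [-0.1, -0.5, -0.0]
gripper_width: -0.0002
t 6.67 tcp rail [-257.2    2.2] z 35.6  tool-y ang 96.7 F [-0.3 -0.3  0.4] w -0.000
top len 142 wid 99 yaw 231.1 centre [-152.3   -3.8]
side len 152 wid 98 yaw 230.9 centre [-155.6   -9. ]
```

View pics/a4.png

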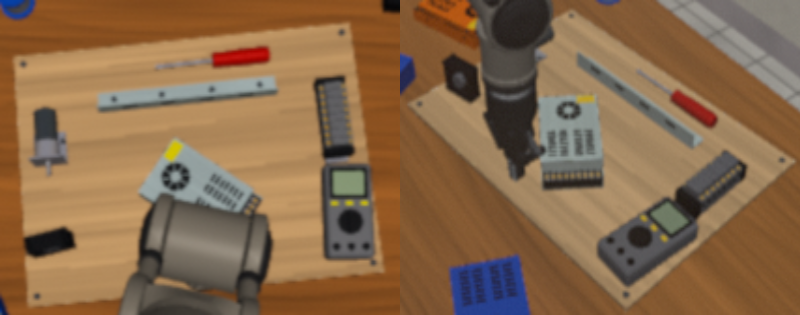

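```bash
python3 -m creep '[[0,[-8,-7,0],[0,0,0]],[0,[-14,-12,0],[0,0,0]],[0,[-18,-19,0],[0,0,0]],[0,[-21,-26,0],[0,0,0]],[0,[-25,-33,0],[0,0,0]],[0,[-29,-40,0],[0,0,0]],[0,[-34,-46,0],[0,0,0]],[0,[-39,-52,0],[0,0,0]],[0,[-39,-52,0],[0,0,0]]]'
python3 - <<'E'
from h import *
r=look('a5',250)
W=push((-139,-14),250,-1,19.5,pre=18)
t0=np.array([-219,-48])
print(W.round(0));print(np.c_[-(W-t0)[:,0],(W-t0)[:,1]].round(0))
E
```

```text
clock: 7.8
position: [0.5065, -0.0572, 0.0351]
orientation: [[-0.993, -0.117, -0.001], [-0.117, 0.993, -0.0], [0.001, 0.0, -1.0]]
wrist_force: [-3.1, -0.7, 1.5]
gripper_width: -0.0002
t 7.90 tcp rail [-219.3  -49.8] z 35.1  tool-y ang 96.7 F [-4.6 -2.9 -0. ] w 0.000
top len 104 wid 60 yaw 333.5 centre [-116.6   30. ]
side len 148 wid 61 yaw 249.1 centre [-126.5  -27. ]
centre after [-155.7  -11. ] yaw 269.5
[[-41.  14.]
 [-58.  20.]
 [-63.  26.]
 [-69.  31.]
 [-75.  36.]
 [-81.  41.]
 [-88.  45.]
 [-95.  48.]]
[[-178.   62.]
 [-161.   68.]
 [-156.   74.]
 [-150.   79.]
 [-144.   84.]
 [-138.   89.]
 [-131.   93.]
 [-124.   96.]]
```

View pics/a5.png

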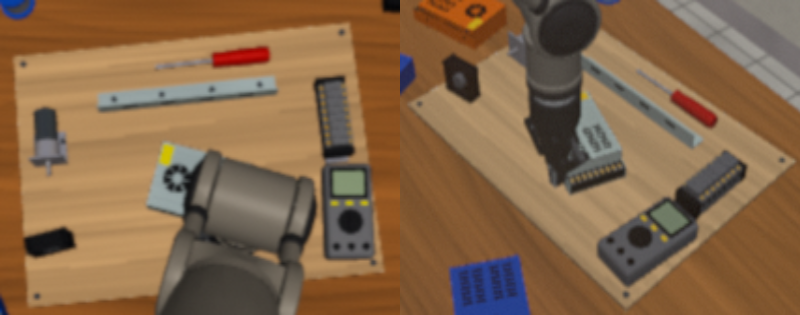

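```bash
python3 -m creep '[[0,[12,4,0],[0,0,0]],[0,[12,4,-55],[0,0,0]],[0,[-35,22,-55],[0,0,0]],[0,[-85,40,-55],[0,0,0]],[0,[-135,56,-55],[0,0,0]],[0,[-178,63,-55],[0,0,0]],[0,[-178,63,-30],[0,0,0]],[0,[-178,63,-30],[0,0,0]]]'
python3 - <<'E'
from h import *
r=look('a6',250)
E
```

```text
clock: 8.9
position: [0.6746, 0.0275, 0.0628]
orientation: [[-0.993, -0.118, -0.005], [-0.118, 0.993, 0.001], [0.005, 0.001, -1.0]]
wrist_force: [-0.5, 0.4, -0.8]
gripper_width: -0.0
t 9.00 tcp rail [-41.3  13.8] z 65.5  tool-y ang 96.7 F [ 0.8 -0.8  0.4] w -0.000
top len 98 wid 51 yaw 160.4 centre [-162.7  -44.6]
side len 152 wid 99 yaw 249.9 centre [-143.6  -19.1]
```

View pics/a6.png

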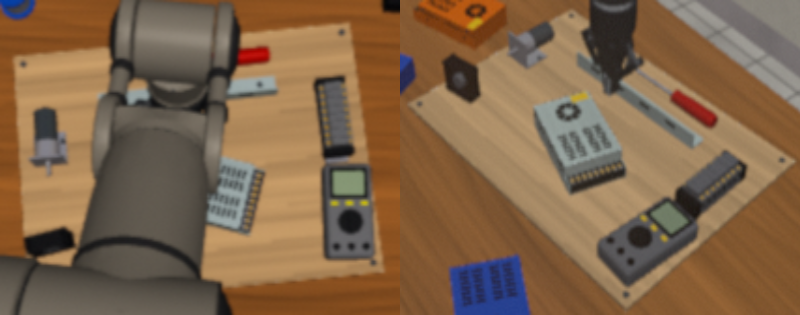

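```bash
python3 -m creep '[[0,[0,0,15],[0,0,0]],[0,[0,0,30],[0,0,0]],[0,[10,3,30],[0,0,0]],[0,[18,6,30],[0,0,0]],[0,[24,12,30],[0,0,0]],[0,[30,17,30],[0,0,0]],[0,[36,22,30],[0,0,0]],[0,[42,27,30],[0,0,0]],[0,[49,31,30],[0,0,0]],[0,[56,34,30],[0,0,0]]]'
python3 -m creep '[[0,[0,0,0],[0,0,0]],[0,[-14,0,0],[0,0,0]],[0,[-14,0,-50],[0,0,0]],[0,[40,0,-55],[0,0,0]],[0,[95,-10,-55],[0,0,0]],[0,[150,-25,-55],[0,0,0]],[0,[170,-40,-40],[0,0,0]],[0,[170,-40,-40],[0,0,0]]]'
python3 - <<'E'
from h import *
r=look('a7',270)
E
```

```text
clock: 10.25
position: [0.6171, 0.0545, 0.0358]
orientation: [[-0.993, -0.117, 0.002], [-0.117, 0.993, 0.0], [-0.002, 0.0, -1.0]]
wrist_force: [5.8, 1.1, 1.1]
gripper_width: 0.0001
clock: 11.25
position: [0.45, -0.0059, 0.0745]
orientation: [[-0.993, -0.115, -0.005], [-0.115, 0.993, 0.001], [0.005, 0.001, -1.0]]
wrist_force: [0.4, 0.5, -0.3]
gripper_width: -0.0003
t 11.35 tcp rail [-266.5    7.6] z 75.4  tool-y ang 96.7 F [-0.6 -0.   0.1] w -0.000
top len 140 wid 87 yaw 270.7 centre [-151.9   -9.2]
side len 146 wid 100 yaw 270.4 centre [-158.  -12.]
```

View pics/a7.png

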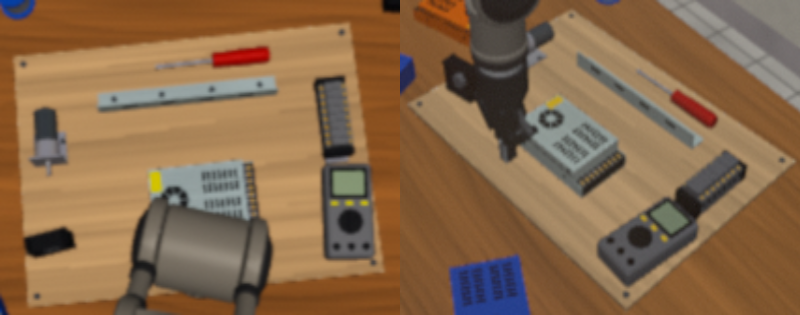

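```bash
python3 -m creep '[[1,[0,-16,0],[0,0,0]],[1,[0,-16,0],[0,0,0]],[1,[0,-16,0],[0,0,0]],[1,[0,-16,0],[0,0,0]],[1,[0,-16,30],[0,0,0]],[1,[0,-16,48],[0,0,0]],[1,[0,-16,48],[0,0,0]]]'
python3 - <<'E'
from h import *
r=look('a8',270)
p,d=read_camera('side');cv2.imwrite('pics/tip2.png',cv2.resize(p[100:300,130:330],None,fx=3,fy=3)[:,:,::-1])
E
```

```text
clock: 12.22
position: [0.4536, -0.021, 0.0264]
orientation: [[-0.993, -0.117, -0.003], [-0.117, 0.993, 0.001], [0.003, 0.001, -1.0]]
wrist_force: [0.3, 0.2, -0.0]
gripper_width: 0.0855
t 12.32 tcp rail [-266.5   -8.3] z 27.7  tool-y ang 96.7 F [ 0.6 -0.   0.6] w 0.085
top len 141 wid 90 yaw 270.7 centre [-153.4   -8.7]
side len 146 wid 100 yaw 270.4 centre [-158.  -12.]
```

View pics/tip2.png

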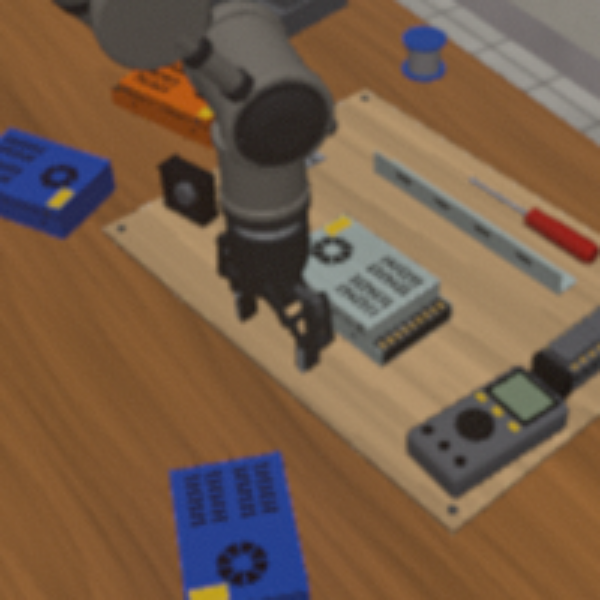

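View pics/a8.png

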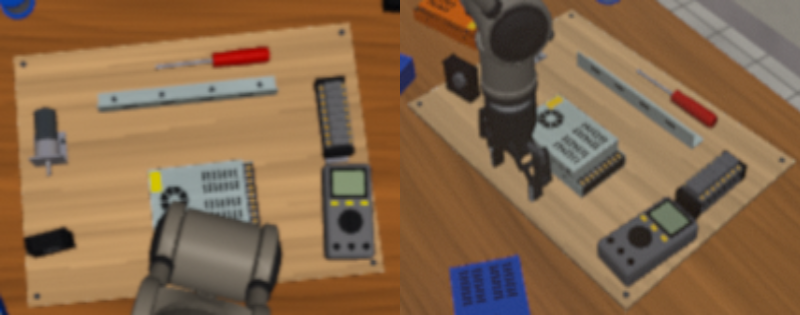

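```bash
python3 -m creep '[[1,[-20,0,4],[0,0,0]],[1,[-40,0,4],[0,0,0]],[1,[-50,0,4],[0,0,0]],[1,[-60,0,4],[0,0,0]],[1,[-70,0,4],[0,0,0]],[1,[-80,0,4],[0,0,0]],[1,[-90,0,4],[0,0,0]],[1,[-100,0,4],[0,0,0]],[1,[-110,0,4],[0,0,0]],[1,[-110,0,4],[0,0,0]]]'
python3 - <<'E'
from h import *
r=look('a9',270)
E
```

```text
clock: 13.62
position: [0.5625, -0.0083, 0.0235]
orientation: [[-0.993, -0.117, -0.003], [-0.117, 0.993, 0.0], [0.003, 0.001, -1.0]]
wrist_force: [-4.5, -0.3, 3.3]
gripper_width: 0.0852
t 13.72 tcp rail [-158.   -8.] z 23.5  tool-y ang 96.7 F [-6.   0.4  2.7] w 0.085
side len 122 wid 101 yaw 270.0 centre [-100.4  -25. ]
```

View pics/a9.png

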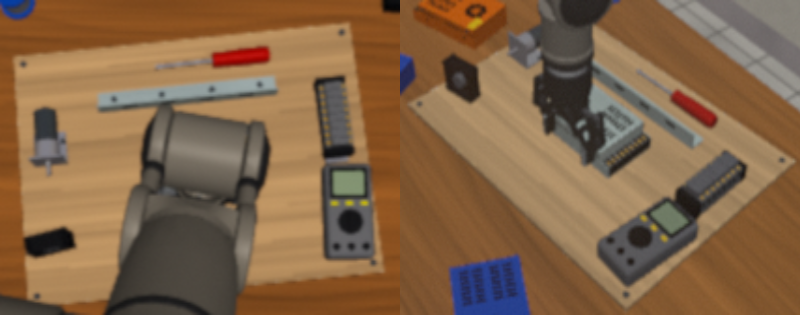

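```bash
python3 -m creep '[[1,[-10,0,0],[0,0,0]],[1,[-20,0,0],[0,0,0]],[1,[-30,0,0],[0,0,0]],[1,[-37,0,0],[0,0,0]],[1,[-42,0,0],[0,0,0]],[1,[-42,0,0],[0,0,0]]]'
python3 - <<'E'
from h import *
r=look('b1',270)
E
```

```text
clock: 14.48
position: [0.6039, -0.0036, 0.0233]
orientation: [[-0.993, -0.117, -0.003], [-0.117, 0.993, 0.0], [0.003, 0.001, -1.0]]
wrist_force: [-7.5, -1.4, 4.2]
gripper_width: 0.0854
t 14.57 tcp rail [-116.3   -8.1] z 23.4  tool-y ang 96.7 F [-6.6 -0.3  2.8] w 0.085
top len 12 wid 9 yaw 264.5 centre [-90.1  34. ]
side len 117 wid 100 yaw 269.8 centre [-58.2 -26.1]
```

View pics/b1.png

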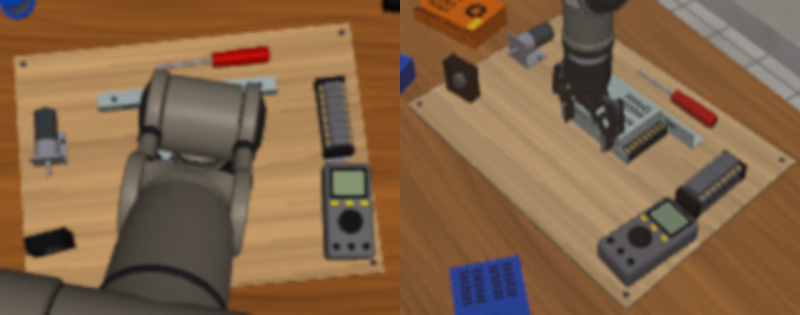

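Roughly 7–9 mm of gap is left. I'll advance in 2 mm steps and watch the force.

```bash
python3 -m creep '[[1,[-2,0,0],[0,0,0]],[1,[-4,0,0],[0,0,0]],[1,[-4,0,0],[0,0,0]]]'; for i in 1; do :; done
python3 -m creep '[[1,[-1.5,0,0],[0,0,0]],[1,[-1.5,0,0],[0,0,0]]]'|grep -E "force|posi"
python3 -m creep '[[1,[-1.5,0,0],[0,0,0]],[1,[-1.5,0,0],[0,0,0]]]'|grep -E "force|posi"
```

```text
clock: 14.95
position: [0.6072, -0.0032, 0.0234]
orientation: [[-0.993, -0.117, -0.005], [-0.117, 0.993, 0.0], [0.005, 0.001, -1.0]]
wrist_force: [-9.3, -0.9, 5.0]
gripper_width: 0.0852
position: [0.6083, -0.0031, 0.0233]
wrist_force: [-10.8, -1.8, 6.5]
position: [0.6083, -0.0031, 0.0234]
wrist_force: [-16.2, -2.1, 10.8]
```

```bash
python3 -m creep '[[1,[-1,0,0],[0,0,0]],[1,[-1,0,0],[0,0,0]]]'|grep -E "force|posi"
python3 - <<'E'
from h import *
r=look('b2',270)
E
```

```text
position: [0.6083, -0.0031, 0.0234]
wrist_force: [-20.5, -3.6, 13.0]
t 15.80 tcp rail [-111.9   -8.1] z 23.4  tool-y ang 96.7 F [-20.7  -3.5  12.9] w 0.085
top len 20 wid 11 yaw 250.2 centre [-84.5  37. ]
side len 114 wid 96 yaw 270.5 centre [-55.4 -27.2]
```

View pics/b2.png

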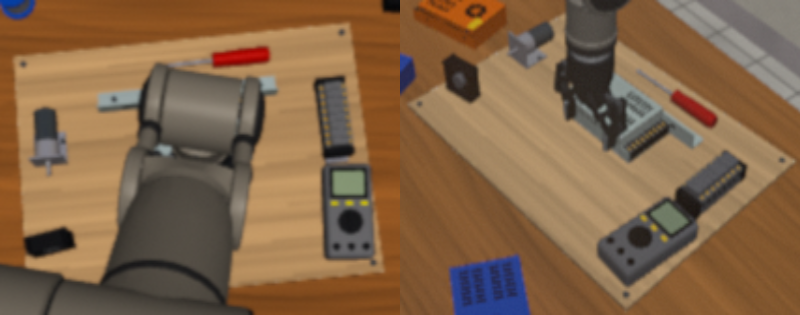

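The force has risen to 20 N and the tool no longer advances, so the case is seated on the rail. I back off, lift, and clear the view.

```bash
python3 -m creep '[[1,[5,0,0],[0,0,0]],[1,[40,0,0],[0,0,0]],[1,[80,0,-30],[0,0,0]],[1,[110,20,-90],[0,0,0]],[1,[140,60,-140],[0,0,0]],[1,[170,110,-180],[0,0,0]],[1,[190,160,-200],[0,0,0]],[1,[200,215,-200],[0,0,0]],[1,[200,270,-200],[0,0,0]],[1,[200,290,-200],[0,0,0]]]'
python3 - <<'E'
from h import *
r=look('b3',270)
p,d=read_camera('top');cv2.imwrite('pics/b3t.png',cv2.resize(p[110:200,195:325],None,fx=6,fy=6,interpolation=cv2.INTER_CUBIC)[:,:,::-1])
p,d=read_camera('side');cv2.imwrite('pics/b3s.png',cv2.resize(p[140:240,220:345],None,fx=6,fy=6,interpolation=cv2.INTER_CUBIC)[:,:,::-1])
E
```

```text
clock: 17.05
position: [0.3802, 0.265, 0.2241]
orientation: [[-0.993, -0.12, 0.003], [-0.12, 0.993, 0.002], [-0.003, 0.002, -1.0]]
wrist_force: [0.6, -0.0, -1.2]
gripper_width: 0.0854
t 17.15 tcp rail [-306.9  283.8] z 223.7  tool-y ang 96.9 F [ 0.7 -0.7 -0.6] w 0.085
top len 141 wid 94 yaw 270.1 centre [-54.3  -9. ]
side len 146 wid 103 yaw 270.6 centre [-58.  -11.4]
```

View pics/b3.png

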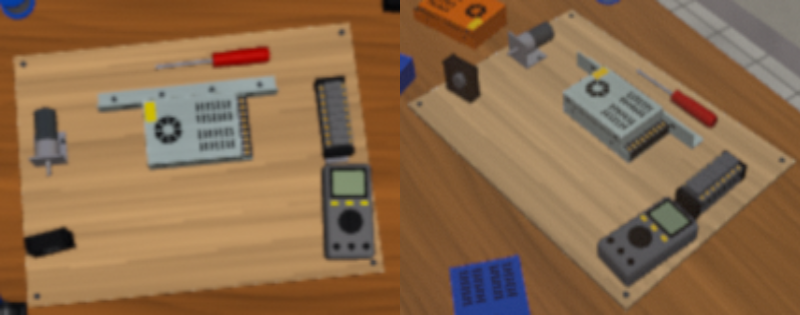

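View pics/b3t.png

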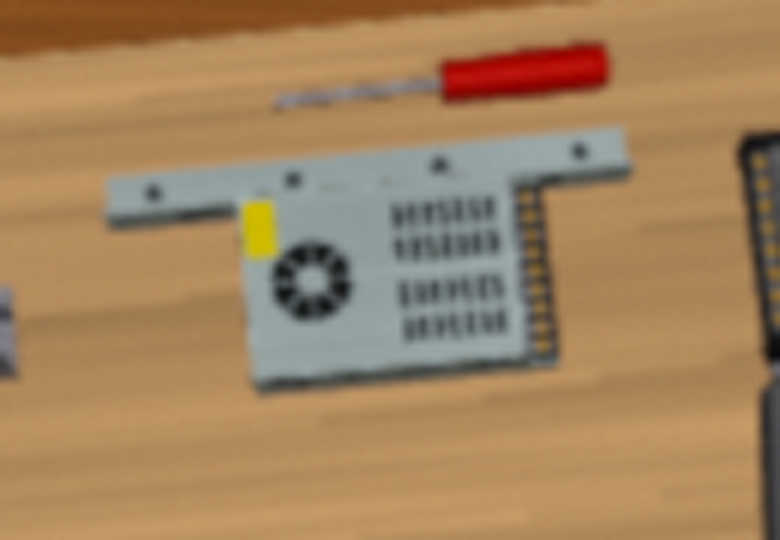

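View pics/b3s.png

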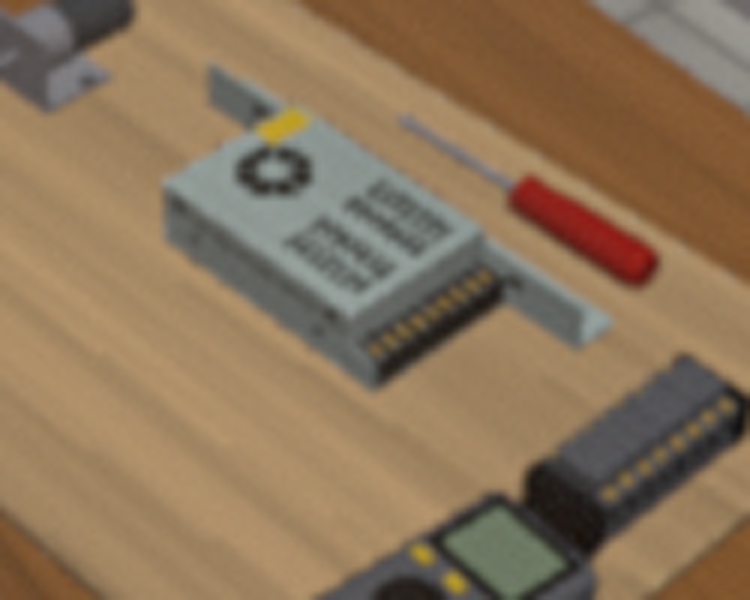

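The top view shows the case against the rail at (385,190), with the terminals toward the strip on the right. The bystanders look unmoved. Next I compare edge angles more precisely.

Run:
```python
from h import *
ims=[];
for k in range(4): ims.append(read_camera('top')[0].astype(float))
g0=np.load('top0.npz')['p'].astype(float)
im=np.mean(ims,0)
def prof(im,Y,x0,x1,z):
    xs=np.arange(x0,x1,.25); w=np.c_[O+np.outer(xs/1000,RX)+Y/1000*RY,np.full(len(xs),z)]
    m=camera_model('top');q=(w-m['xyz'])@m['orientation'];u=q[:,0]/q[:,2]*m['K'][0,0]+m['K'][0,2];v=q[:,1]/q[:,2]*m['K'][1,1]+m['K'][1,2]
    s=cv2.remap(im.astype(np.float32),u.astype(np.float32)[None],v.astype(np.float32)[None],cv2.INTER_LINEAR)[0]
    return xs,s
def edge(im,Ys,x0,x1,z,f):
    E=[]
    for Y in Ys:
        xs,s=prof(im,Y,x0,x1,z);g=abs(np.gradient(cv2.GaussianBlur(f(s)[None].astype(np.float32),(0,0),4)[0]));g=g-np.median(g);g[g<g.max()*.4]=0
        E.append((g*xs).sum()/g.sum())
    E=np.array(E);a,b=np.polyfit(Ys,E,1);r=E-(a*Ys+b);k=abs(r)<2.5*r.std()
    a,b=np.polyfit(Ys[k],E[k],1);print('slope deg %.2f  X at Y=-9: %.2f  rms %.2f n %d'%(np.degrees(a),b-9*a,(E-(a*Ys+b))[k].std(),k.sum()))
sat=lambda s:s[:,0]-s[:,2]  # wood: R>>B
Yr=np.arange(-115,126,2.)
edge(g0,Yr,-12,10,.009,sat); 
Yo=np.r_[np.arange(-128,-100,2.),np.arange(85,132,2.)]
print('rail now, free ends');edge(im,Yo,-12,10,.009,sat)
print('rail rear edge (foot)');edge(im,Yr,15,50,.012,sat)
print('rail rear edge start');edge(g0,Yr,15,50,.012,sat)
print('psu near bottom');edge(im,np.arange(-70,60,2.),-112,-94,.009,sat)
print('psu near bottom by lum top edge');edge(im,np.arange(-60,60,2.),-108,-94,.051,lambda s:s[:,1])
psu({'top':(read_camera('top'))},270)
for uv in [(189,205),(335,195),(283,122)]:
  y,x=uv[1],uv[0]; print(uv,'mean abs diff',abs(im-g0)[y-12:y+12,x-12:x+12].mean().round(1))
st()
```

```text
slope deg -0.23  X at Y=-9: -1.56  rms 0.23 n 121
rail now, free ends
slope deg -0.28  X at Y=-9: -1.52  rms 0.22 n 38
rail rear edge (foot)
slope deg -0.30  X at Y=-9: 28.01  rms 0.21 n 121
rail rear edge start
slope deg -0.30  X at Y=-9: 28.00  rms 0.21 n 121
psu near bottom
slope deg 0.04  X at Y=-9: -99.64  rms 0.16 n 65
psu near bottom by lum top edge
slope deg -0.03  X at Y=-9: -100.80  rms 0.34 n 60
top len 141 wid 94 yaw 270.2 centre [-54.7  -9. ]
(189, 205) mean abs diff 1.4
(335, 195) mean abs diff 1.2
(283, 122) mean abs diff 1.6
t 17.50 tcp rail [-306.6  280.7] z 223.4  tool-y ang 96.6 F [-0.9  0.7  1.2] w 0.085
```

Fine edge fits show the rail at −0.28° and the case at about 0°, which leaves roughly 0.8 mm open at the terminal end. I'll press again at one point near the middle, biased to the terminal side, so the case aligns itself to the rail.

```bash
python3 -m creep '[[0,[-5,-60,0],[0,0,-0.4]],[0,[-20,-120,10],[0,0,-0.4]],[0,[-45,-175,30],[0,0,-0.4]],[0,[-75,-225,55],[0,0,-0.4]],[0,[-110,-265,80],[0,0,-0.4]],[0,[-135,-300,110],[0,0,-0.4]],[0,[-145,-317,140],[0,0,-0.4]],[0,[-150,-317,175],[0,0,-0.4]],[0,[-155,-317,188],[0,0,-0.4]],[0,[-155,-317,188],[0,0,-0.4]]]'
python3 - <<'E'
from h import *
st()
E
```

```text
clock: 18.75
position: [0.5718, -0.0349, 0.035]
orientation: [[-0.992, -0.124, -0.001], [-0.124, 0.992, 0.0], [0.001, 0.0, -1.0]]
wrist_force: [-0.3, -0.6, -0.2]
gripper_width: 0.0002
t 18.75 tcp rail [-151.9  -35.4] z 35.0  tool-y ang 97.1 F [-0.3 -0.6 -0.2] w 0.000
```

```bash
python3 -m creep '[[0,[-20,0,0],[0,0,0]],[0,[-34,0,0],[0,0,0]],[0,[-38,0,0],[0,0,0]],[0,[-40,0,0],[0,0,0]],[0,[-40,0,0],[0,0,0]]]' | grep -E "force|posi"
python3 -m creep '[[0,[-1.5,0,0],[0,0,0]],[0,[-1.5,0,0],[0,0,0]]]'|grep -E "force|posi"
python3 -m creep '[[0,[-1.5,0,0],[0,0,0]],[0,[-1.5,0,0],[0,0,0]]]'|grep -E "force|posi"
```

```text
position: [0.6113, -0.0298, 0.0357]
wrist_force: [0.1, -0.7, 0.2]
position: [0.6115, -0.0298, 0.0354]
wrist_force: [-6.2, -1.4, 5.1]
position: [0.6115, -0.0298, 0.0354]
wrist_force: [-11.4, -2.2, 9.2]
```

```bash
python3 -m creep '[[0,[-2,0,0],[0,0,0]],[0,[-2,0,0],[0,0,0]]]'|grep -E "force|posi"
python3 -m creep '[[0,[-2,0,0],[0,0,0]],[0,[-2,0,0],[0,0,0]]]'|grep -E "force|posi"
```

```text
position: [0.6119, -0.0299, 0.0354]
wrist_force: [-17.7, -4.4, 13.9]
position: [0.612, -0.0299, 0.0354]
wrist_force: [-25.0, -6.3, 19.1]
```

```bash
python3 -m creep '[[0,[6,0,0],[0,0,0]],[0,[40,0,0],[0,0,0]],[0,[80,20,-50],[0,0,0]],[0,[110,60,-90],[0,0,0]],[0,[140,110,-120],[0,0,0]],[0,[160,165,-150],[0,0,0]],[0,[170,220,-170],[0,0,0]],[0,[175,275,-185],[0,0,0]],[0,[175,310,-185],[0,0,0]],[0,[175,310,-185],[0,0,0]]]' | head -2
cat > chk.py <<'E'
from h import *
g0=np.load('top0.npz')['p'].astype(float)
im=np.mean([read_camera('top')[0].astype(float) for k in range(4)],0)
def prof(im,Y,x0,x1,z):
    xs=np.arange(x0,x1,.25); w=np.c_[O+np.outer(xs/1000,RX)+Y/1000*RY,np.full(len(xs),z)]
    m=camera_model('top');q=(w-m['xyz'])@m['orientation'];u=q[:,0]/q[:,2]*m['K'][0,0]+m['K'][0,2];v=q[:,1]/q[:,2]*m['K'][1,1]+m['K'][1,2]
    return xs,cv2.remap(im.astype(np.float32),u.astype(np.float32)[None],v.astype(np.float32)[None],cv2.INTER_LINEAR)[0]
def edge(t,im,Ys,x0,x1,z,f):
    E=[]
    for Y in Ys:
        xs,s=prof(im,Y,x0,x1,z);g=abs(np.gradient(cv2.GaussianBlur(f(s)[None].astype(np.float32),(0,0),4)[0]));g=g-np.median(g);g[g<g.max()*.4]=0
        E.append((g*xs).sum()/g.sum())
    E=np.array(E);a,b=np.polyfit(Ys,E,1);r=E-(a*Ys+b);k=abs(r)<2.5*r.std()
    a,b=np.polyfit(Ys[k],E[k],1);print(t,'slope deg %.2f  X at Y=-9: %.2f  rms %.2f'%(np.degrees(a),b-9*a,(E-(a*Ys+b))[k].std()))
sat=lambda s:s[:,0]-s[:,2]
edge('rail near',im,np.r_[np.arange(-128,-100,2.),np.arange(85,132,2.)],-12,10,.009,sat)
edge('rail rear',im,np.arange(-115,126,2.),15,50,.012,sat)
edge('psu bottom',im,np.arange(-70,60,2.),-112,-94,.009,sat)
edge('psu top',im,np.arange(-60,60,2.),-108,-94,.051,lambda s:s[:,1])
for uv in [(189,205),(335,195),(283,122)]:
  y,x=uv[1],uv[0]; print(uv,abs(im-g0)[y-12:y+12,x-12:x+12].mean().round(1))
look('c1',270)
E
python3 chk.py
```

```text
clock: 21.62
position: [0.4059, 0.2591, 0.2206]
rail near slope deg -0.28  X at Y=-9: -1.52  rms 0.23
rail rear slope deg -0.30  X at Y=-9: 28.02  rms 0.20
psu bottom slope deg -0.16  X at Y=-9: -99.42  rms 0.16
psu top slope deg -0.14  X at Y=-9: -100.61  rms 0.35
(189, 205) 1.4
(335, 195) 1.3
(283, 122) 1.7
t 21.93 tcp rail [-281.8  272.6] z 220.2  tool-y ang 97.0 F [0.6 0.3 0.2] w 0.000
top len 141 wid 94 yaw 270.2 centre [-54.2  -8.9]
side len 146 wid 101 yaw 270.5 centre [-56.  -11.4]
```

View pics/c1.png

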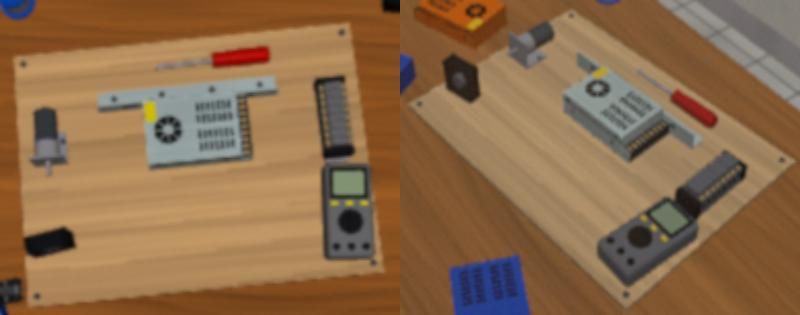

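That's better: 0.13° (about 0.35 mm) remains. I'll do one more press, a little further toward the terminal end.

```bash
python3 -m creep '[[0,[-5,-60,0],[0,0,0]],[0,[-10,-120,10],[0,0,0]],[0,[-25,-175,30],[0,0,0]],[0,[-50,-225,55],[0,0,0]],[0,[-80,-270,80],[0,0,0]],[0,[-110,-305,110],[0,0,0]],[0,[-122,-328,140],[0,0,0]],[0,[-127,-328,175],[0,0,0]],[0,[-131,-328,185],[0,0,0]],[0,[-131,-328,185],[0,0,0]]]' | grep -E "force|posi"
python3 -m creep '[[0,[-20,0,0],[0,0,0]],[0,[-33,0,0],[0,0,0]],[0,[-37,0,0],[0,0,0]],[0,[-39,0,0],[0,0,0]],[0,[-39,0,0],[0,0,0]]]' | grep -E "force|posi"
```

```text
position: [0.577, -0.0525, 0.0353]
wrist_force: [0.7, -0.2, 0.1]
position: [0.6141, -0.0476, 0.0365]
wrist_force: [-7.1, -1.4, 5.1]
```

```bash
python3 -m creep '[[0,[-2,0,0],[0,0,0]],[0,[-2,0,0],[0,0,0]]]'|grep -E "force|posi"
python3 -m creep '[[0,[-2,0,0],[0,0,0]],[0,[-2,0,0],[0,0,0]]]'|grep -E "force|posi"
python3 -m creep '[[0,[-1.5,0,0],[0,0,0]],[0,[-1.5,0,0],[0,0,0]]]'|grep -E "force|posi"
```

```text
position: [0.6141, -0.0476, 0.0365]
wrist_force: [-14.1, -2.8, 11.3]
position: [0.6141, -0.0476, 0.0365]
wrist_force: [-22.3, -4.4, 16.0]
position: [0.6141, -0.0475, 0.0365]
wrist_force: [-28.1, -6.5, 19.3]
```

There is no movement up to 28 N, so this end is seated. I retract, check and hand in.

```bash
python3 -m creep '[[0,[6,0,0],[0,0,0]],[0,[40,0,0],[0,0,0]],[0,[80,20,-50],[0,0,0]],[0,[110,60,-90],[0,0,0]],[0,[140,110,-120],[0,0,0]],[0,[160,165,-150],[0,0,0]],[0,[170,220,-170],[0,0,0]],[0,[175,275,-185],[0,0,0]],[0,[175,325,-185],[0,0,0]],[0,[175,325,-185],[0,0,0]]]' | head -2
python3 chk.py
```

```text
clock: 25.8
position: [0.4063, 0.2572, 0.2214]
rail near slope deg -0.28  X at Y=-9: -1.51  rms 0.21
rail rear slope deg -0.29  X at Y=-9: 28.01  rms 0.21
psu bottom slope deg -0.15  X at Y=-9: -99.43  rms 0.15
psu top slope deg -0.15  X at Y=-9: -100.58  rms 0.33
(189, 205) 1.4
(335, 195) 1.3
(283, 122) 1.7
t 26.10 tcp rail [-281.3  269.6] z 220.4  tool-y ang 97.0 F [-0.8  0.6  1. ] w 0.000
top len 141 wid 95 yaw 270.2 centre [-54.   -8.9]
side len 159 wid 98 yaw 271.7 centre [-55.5 -17.2]
```

```bash
python3 -c "
from rig import *
print(close_job())"
```

```text
the job is handed in; nothing more can be done
None
```

The power supply now lies with a long side against the rail and its terminal end toward the terminal strip. I handed the job in at about 26 s.

- **Turning:** I turned it about 82° with four alternate corner pushes of the closed fingertips. It ended about 0.5° from square, with roughly 95 mm of clearance to the rail. Its middle was about 13 mm from where it started.
- **Sliding:** I slid it to the rail with both open fingertips. The edge check then showed about 0.3° of misalignment, so I pressed once more with closed fingertips. A second press, nearer the terminal end, moved nothing at up to 28 N.
- **Last checks:**
  - The case's outer edge is 97.9 mm from the rail's near edge, against a case width of 98 mm.
  - Along the rail the case spans about -89 to +71 mm, within the rail's ±140 mm.
  - In the pictures the fan, multimeter and screwdriver have not moved.
- **Disagreements:**
  - The top camera's edge fit still shows a 0.13° difference between case and rail. That is about 0.35 mm over the length. I put it down to measurement error, since the last press met solid resistance.
  - The final side-camera fit gave a yaw of 271.7° and a length of 159 mm. I judged it unreliable because that method measures the 142 mm top face and here included side faces too.

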